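# Put the lids on the turned boxes

### The arm

A 7-joint arm with a two-finger parallel gripper is mounted at the origin on the work surface. World frame = base frame: x ahead of the robot, y to its left, z up, the work surface at z = 0. Lengths are in m, angles in rad, forces in N, time in s.
With the tool pointing down it reaches from about 0.425 to 0.925 m from the base axis. Payload 6.8 kg.
Tool frame: the origin (TCP) lies between the finger pads; the fingertips stand 17 mm ahead of it and the grasp point (between the pads) lies 2 mm behind it; z points along the fingers, x is the direction in which the jaws open and shut, and the axes are right-handed (so a half turn about z gives the same grasp; the last joint's range is limited). The gripper opens to 85 mm and grips with 20 to 120 N. Pads are 22 mm wide; open, the fingers measure 114 mm over their backs; the gripper's body (76 mm by 85 mm) begins 54 mm behind the grasp point. The pads swing forward as they close: fully open they stand 13 mm farther back than shut.
Start: joints at [1.196, 0.477, 0.022, 1.555, -0.011, 1.109, -0.083], TCP at [0.178, -0.651, 0.219] pointing down, gripper open.
Joint ranges: [-2.96, 2.96], [-0.34, 2.1], [-1.41, 1.46], [0.24, 2.44], [-1.37, 4.51], [0.17, 1.92], [-2.96, 2.96]. Speed limits (rad/s): [2.39, 2.39, 3.14, 3.14, 3.14, 3.14, 3.14].

### API

Orientations are given as a unit quaternion [w, x, y, z].
In Python, from station import readout, read_camera, get_calibration, bot, models gives the robot as it stands.
- The arm moves only by the tool carry_out, never from a script. Its argument "deltas" is a list of rows, each a list of 2 entries, a list of its own where there are three numbers: the shift along the tool's x, y, z in cm, then the turn about the tool's z in degrees. A call has 1 to 10 rows; each row is the pose to reach, as a shift and turn from the pose measured when the call began, along the tool's axes at that moment; what a row does not reach only later rows make up. A row lasts 1/8 s, in which the tool goes at most 62.5 mm and 10.7 degrees, less where a joint would pass 70% of its speed; a pose out of reach is approached as far as the arm can. A call with a gripper value outside its range is refused whole. "hand" is the opening, from 0 (shut) to 1 (fully open), set as the call begins (left out, the last holds). The fingers move at their own pace and stop on an object; "newtons" is the grip in N (left out, the last holds). Time passes only in rows, so rows that repeat a pose let the fingers close. It gives the time, the measured TCP pose, the force and the opening at its end, in the units of the state.
- readout.get_obs(): the state, without advancing time (a new reading comes with each control period).
- read_camera(name): name is "scene" or "top"; returns the picture (384x512x3 uint8, red, green, blue); there is no depth.
- get_calibration(name): a dict with "fov_y" (degrees; the focal length in pixels is half the picture's height over the tangent of half this angle, whatever the lens; pixels are square), "cx", "cy" (the principal point, pixels), "world_from_camera" (4x4, takes a point from camera to world coordinates). Camera axes: x right, y down, z forward; pixel columns grow to the right and rows downward; lengths in m; the calibration is good to about 2 mm. A picture is of the moment at which its call begins. get_calibration takes no time and is no camera call.
- bot.hand_in(): hands the job in, once; it reports no verdict.
Trained networks look in the newest picture that a camera, given by its name, has taken for a name from the list of things; names that differ only in an ending like _2 or _b are one class to them, and where a whole thing is asked for, a point or a joint stands for the part that bears it (a point fixed in the world has none). Each returns a list of dicts, best first, with "score" (0 to 1); they miss things now and then, are a little off and sometimes report something else, mostly with a low value. They report only what shows in the picture. A call takes as long as a camera call. They do not tell look-alikes from the thing itself.
- models.spot_in(query, camera): "centre" ([row, column] in pixels, amid what is visible of it).
The state is a dict: "t": time; "q": joint angles; "joint_vel": joint speeds; "joint_torque": joint torques, N m; "eef_pos": TCP position; "tool_rot": TCP orientation; "contact_force": force on the tool from outside, world axes, zero at the start; "torque": the same for the moment, N m; "gripper_width": opening from 0.0 (shut) to 1.0 (fully open).
Only numpy, scipy, OpenCV 4.12 (cv2) and the standard library are available. Lean on these libraries where they do the work, as an engineer would, in place of code of your own. Each camera call takes 0.05 s, during which the arm holds its last target. There are 200 camera calls.

### The job

Four round wooden boxes fresh off the lathe stand open on the bench among their four lids. Put each lid on the box of its own size, plug down into the mouth and lying flat on the rim, with the boxes left standing upright. Do not tip any box over, and leave the turned finial and the square blank standing where they are.

Things in the scene. Friction and masses are not known exactly. Their poses are not given: they have to be found in the camera images.
- box_small_mouth (a point): Centre of the open mouth, at rim height, of the small turned box: a loose plain round pot of pale wood, outside diameter 54 mm, mouth 42 mm across, wall 6 mm, 40 mm high, standing upright on the bench, empty. z axis up, through the mouth.
- lid_small_knob (a point): Grip point on the knob of the small lid, loose, pale wood, 54 mm across, lying knob up. From below: tapered plug 6 mm deep (24 mm across below, 36 above) that enters the mouth, disc 8 mm thick that lies on the rim, upright round knob 18 mm across, 40 mm tall. Point on the knob axis, 24 mm above the disc, 16 below the top: 38 mm above the bench at the start, 32 above the rim when home. z up the knob.
- box_medium_mouth (a point): Centre of the open mouth, at rim height, of the medium turned box: a loose plain round pot of pale wood, outside diameter 69 mm, mouth 57 mm across, wall 6 mm, 46 mm high, standing upright on the bench, empty. z axis up, through the mouth.
- lid_medium_knob (a point): Grip point on the knob of the medium lid, loose, pale wood, 69 mm across, lying knob up. From below: tapered plug 6 mm deep (39 mm across below, 51 above) that enters the mouth, disc 8 mm thick that lies on the rim, upright round knob 18 mm across, 40 mm tall. Point on the knob axis, 24 mm above the disc, 16 below the top: 38 mm above the bench at the start, 32 above the rim when home. z up the knob.
- box_large_mouth (a point): Centre of the open mouth, at rim height, of the large turned box: a loose plain round pot of pale wood, outside diameter 84 mm, mouth 72 mm across, wall 6 mm, 52 mm high, standing upright on the bench, empty. z axis up, through the mouth.
- lid_large_knob (a point): Grip point on the knob of the large lid, loose, pale wood, 84 mm across, lying knob up. From below: tapered plug 6 mm deep (54 mm across below, 66 above) that enters the mouth, disc 8 mm thick that lies on the rim, upright round knob 18 mm across, 40 mm tall. Point on the knob axis, 24 mm above the disc, 16 below the top: 38 mm above the bench at the start, 32 above the rim when home. z up the knob.
- box_largest_mouth (a point): Centre of the open mouth, at rim height, of the largest turned box: a loose plain round pot of pale wood, outside diameter 99 mm, mouth 87 mm across, wall 6 mm, 58 mm high, standing upright on the bench, empty. z axis up, through the mouth.
- lid_largest_knob (a point): Grip point on the knob of the largest lid, loose, pale wood, 99 mm across, lying knob up. From below: tapered plug 6 mm deep (69 mm across below, 81 above) that enters the mouth, disc 8 mm thick that lies on the rim, upright round knob 18 mm across, 40 mm tall. Point on the knob axis, 24 mm above the disc, 16 below the top: 38 mm above the bench at the start, 32 above the rim when home. z up the knob.
- finial_mid (a point): Middle (39 mm up) of a loose turned finial of the same pale wood, standing upright among the boxes and lids: 78 mm tall, foot 38 mm across, narrow waist, pointed top. Not a lid; it stays where it is.
- blank_mid (a point): Middle (30 mm up) of a loose square block of the same pale wood, a blank not yet turned, 45 x 45 x 60 mm high, standing upright among the boxes and lids. It stays where it is.
Things that resemble listed ones, but are neither listed nor needed, are in the scene too. What is shaped like the part that bears lid_large_knob but yellow is not meant. Leave any pink look-alike of the part that bears lid_medium_knob alone.

How it is judged:
At the end, for the whole second after the job is handed in: Each lid is at rest on the box of its own size: knob within 10 mm of the centre of the mouth, grip point 27 to 37 mm above the rim, lid tilted under 0.15 rad; each box upright on the bench (tilt under 0.1 rad, rim at most 5 mm above its own height) (horizontal distance between lid_small_knob and box_small_mouth below 0.01 m and z of lid_small_knob in the frame of box_small_mouth between 0.027 and 0.037 m and angle between each of lid_small_knob, lid_medium_knob, lid_large_knob, lid_largest_knob's own z axis and vertical below 0.15 rad and angle between each of box_small_mouth, box_medium_mouth, box_large_mouth, box_largest_mouth's own z axis and vertical below 0.1 rad and height (world z) of box_small_mouth below 0.045 m and linear speed of each of lid_small, lid_medium, lid_large, lid_largest below 0.02 m/s and horizontal distance between lid_medium_knob and box_medium_mouth below 0.01 m and z of lid_medium_knob in the frame of box_medium_mouth between 0.027 and 0.037 m and height (world z) of box_medium_mouth below 0.051 m and horizontal distance between lid_large_knob and box_large_mouth below 0.01 m and z of lid_large_knob in the frame of box_large_mouth between 0.027 and 0.037 m and height (world z) of box_large_mouth below 0.057 m and horizontal distance between lid_largest_knob and box_largest_mouth below 0.01 m and z of lid_largest_knob in the frame of box_largest_mouth between 0.027 and 0.037 m and height (world z) of box_largest_mouth below 0.063 m); the robot touches nothing.
It fails at once if the turned finial is moved from its place by more than 20 mm (distance of finial_mid from where it was at the start of the episode above 0.02 m).
It fails at once if the square blank is moved from its place by more than 20 mm (distance of blank_mid from where it was at the start of the episode above 0.02 m).
It fails at once if a box is tipped over (angle between any of box_small_mouth, box_medium_mouth, box_large_mouth, box_largest_mouth's own z axis and vertical above 0.5 rad).
It also fails if it takes over 106 s, if anything falls off the work surface, if the arm or the gripper's body presses on something with over 40 N, if the wrist force passes 120 N, or if a joint passes its speed limit or range.

## Working session

There is one attempt and no reset: what is moved stays moved. The work goes in short steps, Python scripts to look and compute and a tool call to move; the robot and the scene stay as the last step left them, time stands still between calls to the robot, and variables do not carry over. Pictures are saved under pics/ and viewed, about 12 in all and at most 16, crops included, and the job is handed in when it is done.

Besides the shell and the picture viewer there is one more tool, called after "Emit:" by a JSON object that holds its "op" and its "data". carry_out: Moves the arm, as the interface text tells. Its arguments: {"type":"object","properties":{"deltas":{"type":"array"},"hand":{"type":"number"},"newtons":{"type":"number"}},"required":["deltas"]}

```bash
mkdir -p pics; cat > h.py <<'E'
import numpy as np, cv2
from station import readout, read_camera, get_calibration, bot, models
def save(img,n): cv2.imwrite('pics/'+n,cv2.cvtColor(img,cv2.COLOR_RGB2BGR))
def f(c): return 192/np.tan(np.radians(c['fov_y'])/2)
def ray(cam,r,cl,z):
    c=get_calibration(cam);T=np.array(c['world_from_camera'])
    d=T[:3,:3]@np.array([(cl-c['cx'])/f(c),(r-c['cy'])/f(c),1]);o=T[:3,3]
    return o+d*(z-o[2])/d[2]
def proj(cam,p):
    c=get_calibration(cam);T=np.linalg.inv(np.array(c['world_from_camera']))
    q=T[:3,:3]@p+T[:3,3]; return q[1]/q[2]*f(c)+c['cy'],q[0]/q[2]*f(c)+c['cx']
E
python3 - <<'E'
from h import *
np.set_printoptions(precision=3,suppress=True)
o=readout.get_obs();print(o)
for n in('top','scene'):
    im=read_camera(n);save(cv2.resize(im,(800,600),interpolation=cv2.INTER_CUBIC),n+'0.png');print(n,get_calibration(n))
    for k in ('box_small_mouth','box_medium_mouth','box_large_mouth','box_largest_mouth','lid_small_knob','lid_medium_knob','lid_large_knob','lid_largest_knob','finial_mid','blank_mid'):
        z=0.05 if 'box' in k else 0.038
        print(k,[(np.round(d['centre'],1).tolist(),round(d['score'],2),np.round(ray(n,*d['centre'],z)[:2],3).tolist()) for d in models.spot_in(k,n)[:5]])
E
```

```text
{'t': 0.0, 'q': array([ 1.196,  0.478,  0.022,  1.556, -0.011,  1.109, -0.083]), 'joint_vel': array([-0.001,  0.001, -0.002,  0.   , -0.   , -0.   , -0.001]), 'joint_torque': array([ -0.001, -59.644,   1.608, -28.119,   0.012,   0.009,  -0.   ]), 'eef_pos': array([ 0.178, -0.651,  0.218]), 'tool_rot': array([-0.001,  0.795, -0.607, -0.001]), 'contact_force': array([0.345, 0.076, 0.131]), 'torque': array([ 0.038,  0.068, -0.008]), 'gripper_width': 1.0047783794613565}
top {'fov_y': 48.492895264100085, 'cx': 262.5691096727137, 'cy': 185.4671830651353, 'world_from_camera': array([[-0.023, -0.98 ,  0.196,  0.304],
       [-1.   ,  0.023, -0.   ,  0.014],
       [-0.004, -0.196, -0.981,  1.02 ],
       [ 0.   ,  0.   ,  0.   ,  1.   ]])}
box_small_mouth [([140.6, 385.8], 0.55, [0.599, -0.28])]
box_medium_mouth [([148.7, 145.3], 0.73, [0.593, 0.289])]
box_large_mouth [([208.2, 342.0], 0.64, [0.44, -0.167]), ([205.6, 209.1], 0.22, [0.453, 0.138])]
box_largest_mouth [([137.9, 325.9], 0.55, [0.609, -0.139])]
lid_small_knob [([207.7, 208.1], 0.74, [0.45, 0.142])]
lid_medium_knob [([139.6, 269.7
[... 703 characters left out ...]
8, 180.1], 0.63, [0.488, -0.18]), ([249.2, 216.8], 0.39, [0.633, -0.149])]
box_medium_mouth [([196.3, 365.5], 0.65, [0.637, 0.254])]
box_large_mouth [([217.3, 178.2], 0.96, [0.487, -0.184])]
box_largest_mouth [([252.1, 216.9], 0.71, [0.641, -0.153])]
lid_small_knob [([182.9, 289.3], 0.7, [0.473, 0.134])]
lid_medium_knob [([237.4, 276.1], 0.68, [0.65, -0.015]), ([251.0, 327.8], 0.64, [0.741, 0.058])]
lid_large_knob [([151.0, 301.3], 0.74, [0.334, 0.268]), ([169.4, 330.2], 0.66, [0.471, 0.275]), ([279.7, 149.6], 0.45, [0.637, -0.295])]
lid_largest_knob [([243.0, 108.4], 0.91, [0.485, -0.345])]
finial_mid [([197.4, 249.4], 0.86, [0.481, 0.007])]
blank_mid [([209.1, 328.1], 0.77, [0.622, 0.15])]
```

View pics/top0.png

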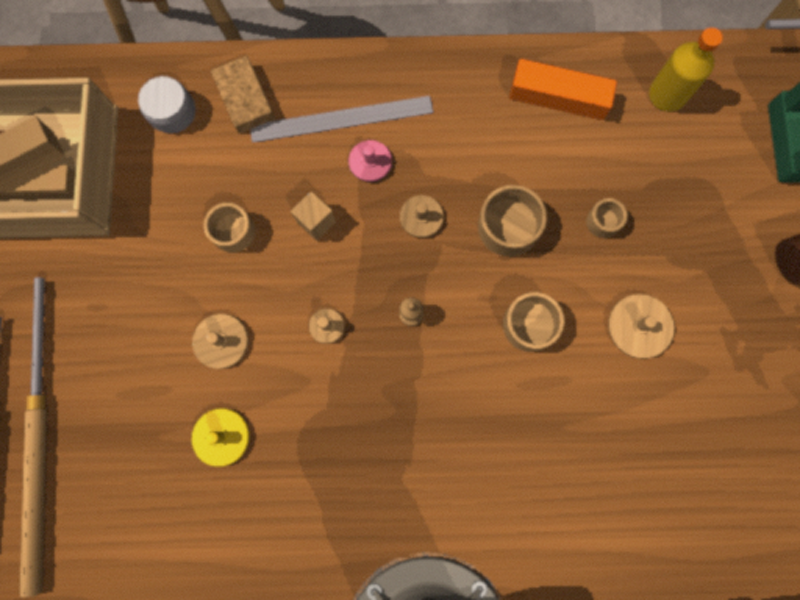

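View pics/scene0.png

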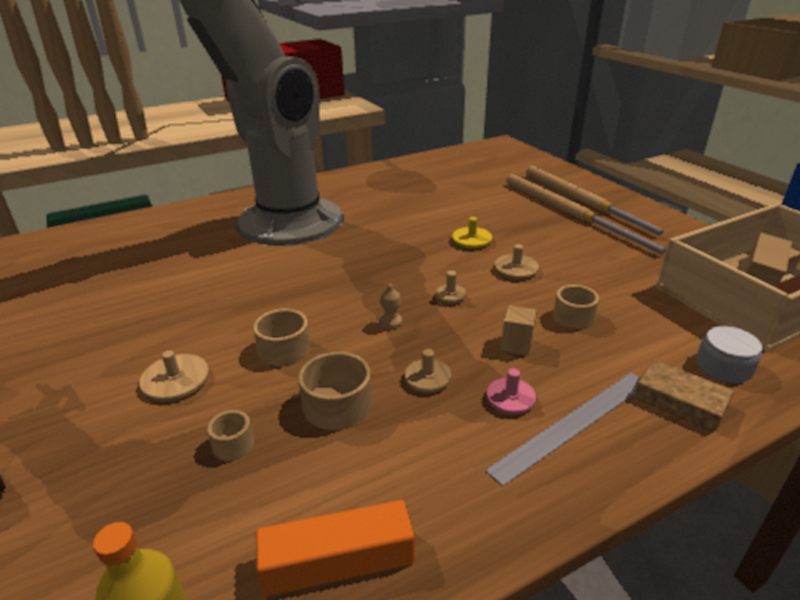

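```bash
python3 - <<'E'
from h import *
np.set_printoptions(precision=3,suppress=True)
# name: top(r,c), scene(r,c), z of visible centroid
P={'bs':(140.6,385.8,282.1,148.8,.028),'bm':(148.7,145.3,196.3,365.5,.03),'bl':(208.2,342,217.3,178.2,.034),'bL':(137.9,325.9,252.1,216.9,.038),
'ls':(207.7,208.1,182.9,289.3,.015),'lm':(139.6,269.7,237.4,276.1,.014),'pink':(104.9,236.8,251,327.8,.014),'yel':(282.6,136.8,151,301.3,.014),'ll':(217.4,139.6,169.4,330.2,.014),'lL':(205.6,410.6,243,108.4,.014),'fin':(198.4,260.2,197.4,249.4,.035),'bl':(137.3,197.8,209.1,328.1,.03)}
def r2(cam,r,c,z,m):
    k=get_calibration(cam);F=f(k);x=(c-k['cx'])/F;y=(r-k['cy'])/F;rr=np.hypot(x,y)
    if m=='pin': s=1
    elif m=='equi': s=np.tan(rr)/rr
    elif m=='stereo': s=np.tan(2*np.arctan(rr/2))/rr
    elif m=='equisolid': s=np.tan(2*np.arcsin(rr/2))/rr
    else: s=1+m*rr**2
    T=np.array(k['world_from_camera']);d=T[:3,:3]@np.array([x*s,y*s,1]);o=T[:3,3]
    return (o+d*(z-o[2])/d[2])[:2]
for m in['pin','equi','stereo','equisolid',-.1,.1,.2,.3]:
    D=np.array([r2('top',a,b,z,m)-r2('scene',c,d,z,m) for a,b,c,d,z in P.values()])
    print(m,D.mean(0),D.std(0),np.sqrt((D**2).sum(1)).mean())
    if m in('pin','equi'):print(D*1000)
print(proj('top',np.array([0,0,0.])),proj('scene',np.array([0,0,0.])))
E
```

```text
pin [-0.008  0.006] [0.011 0.008] 0.015370886214746282
[[-26.459   9.81 ]
 [-17.77   18.251]
 [ 10.754  10.325]
 [-16.325   7.47 ]
 [ 10.477  -9.429]
 [ -6.871  -6.485]
 [ -9.73   -2.023]
 [-12.762  13.42 ]
 [ -4.494   5.094]
 [ -5.889   8.139]
 [ -7.771  11.267]]
equi [-0.01   0.008] [0.011 0.01 ] 0.017808926901166863
[[-28.466  11.014]
 [-19.263  18.409]
 [ 10.49   10.427]
 [-16.215   7.083]
 [ 10.219  -9.069]
 [ -7.136  -6.426]
 [-11.334  -1.93 ]
 [-20.942  23.692]
 [ -6.258   8.969]
 [ -8.052  12.926]
 [ -7.781  11.27 ]]
stereo [-0.009  0.007] [0.011 0.009] 0.01714946083497469
equisolid [-0.01   0.008] [0.012 0.01 ] 0.01815522873812593
-0.1 [-0.007  0.005] [0.01  0.008] 0.014689390060782636
0.1 [-0.008  0.007] [0.011 0.008] 0.01605109041319902
0.2 [-0.009  0.007] [0.011 0.009] 0.016728827958375894
0.3 [-0.009  0.008] [0.011 0.009] 0.01740345526277317
(np.float64(410.68856115177937), np.float64(274.08137537686343)) (np.float64(140.77191943384997), np.float64(185.57570249426374))
```

```bash
cat > fit.py <<'E'
from h import *
from scipy.ndimage import map_coordinates, gaussian_filter
from scipy.optimize import minimize
# name: approx xy, edge circles (z, R)
def lid(R,z0=0): return [(z0+.014,R)]
def box(R,h): return [(h,R),(h,R-.006)]
S={'bs':((.599,-.28),box(.027,.04)),'bm':((.593,.289),box(.0345,.046)),'bl':((.44,-.167),box(.042,.052)),'bL':((.609,-.139),box(.0495,.058)),
'ls':((.455,.142),lid(.027)),'lm':((.614,-.006),lid(.0345)),'pink':((.71,.072),lid(.0345)),'yel':((.284,.302),lid(.042)),'ll':((.435,.301),lid(.042)),'lL':((.448,-.329),lid(.0495))}
A=np.linspace(0,2*np.pi,96,endpoint=False)
def projN(cam,P,k1=0):
    c=get_calibration(cam);T=np.linalg.inv(np.array(c['world_from_camera']))
    q=P@T[:3,:3].T+T[:3,3];x=q[:,0]/q[:,2];y=q[:,1]/q[:,2];s=1+k1*(x*x+y*y)
    return y*s*f(c)+c['cy'],x*s*f(c)+c['cx']
def grads(img):
    g=gaussian_filter(img.astype(float),(1,1,0)); return [np.gradient(g[...,i]) for i in range(3)]
def score(cam,G,xy,circ,k1=0):
    t=0
    for z,R in circ:
        r,c=projN(cam,np.c_[xy[0]+R*np.cos(A),xy[1]+R*np.sin(A),0*A+z],k1)
        tr=np.roll(r,-1)-np.roll(r,1);tc=np.roll(c,-1)-np.roll(c,1);n=np.hypot(tr,tc)
        v=sum(abs(map_coordinates(gy,[r,c],order=1)*tc-map_coordinates(gx,[r,c],order=1)*tr)/n for gy,gx in G)
        t+=np.minimum(v,60).mean()
    return t/len(circ)
def fit(cam,G,xy0,circ,rad=.03,k1=0):
    b=max(((score(cam,G,(xy0[0]+i,xy0[1]+j),circ,k1),i,j) for i in np.arange(-rad,rad+.001,.003) for j in np.arange(-rad,rad+.001,.003)))
    m=minimize(lambda p:-score(cam,G,p,circ,k1),(xy0[0]+b[1],xy0[1]+b[2]),method='Nelder-Mead',options=dict(initial_simplex=[(xy0[0]+b[1]+a,xy0[1]+b[2]+c) for a,c in((0,0),(.002,0),(0,.002))]))
    return m.x,-m.fun
E
python3 - <<'E'
from fit import *
G={n:grads(read_camera(n)) for n in('top','scene')}
for k1 in(0,-.1,.1):
  D=[]
  for k,(xy,c) in S.items():
    a,s=fit('top',G['top'],xy,c,.03,k1); b,t=fit('scene',G['scene'],a,c,.03,k1)
    D.append((a-b)*1000); print(k,np.round(a,4),round(s,1),np.round(b,4),round(t,1),np.round(D[-1],1)) if k1==0 else 0
  D=np.array(D);print(k1,np.median(D,0),np.abs(D-np.median(D,0)).mean(0))
E
```

```text
bs [ 0.6102 -0.2931] 37.3 [ 0.6123 -0.2952] 36.1 [-2.1  2.1]Traceback (most recent call last):
  File "<stdin>", line 6, in <module>
  File "fit.py", line 25, in fit
    b=max(((score(cam,G,(xy0[0]+i,xy0[1]+j),circ,k1),i,j) for i in np.arange(-rad,rad+.001,.003) for j in np.arange(-rad,rad+.001,.003)))
  File "fit.py", line 25, in <genexpr>
    b=max(((score(cam,G,(xy0[0]+i,xy0[1]+j),circ,k1),i,j) for i in np.arange(-rad,rad+.001,.003) for j in np.arange(-rad,rad+.001,.003)))
            ~~~~~^^^^^^^^^^^^^^^^^^^^^^^^^^^^^^^^^^^
  File "fit.py", line 19, in score
    r,c=projN(cam,np.c_[xy[0]+R*np.cos(A),xy[1]+R*np.sin(A),0*A+z],k1)
        ~~~~~^^^^^^^^^^^^^^^^^^^^^^^^^^^^^^^^^^^^^^^^^^^^^^^^^^^^^^^^^
  File "fit.py", line 11, in projN
    c=get_calibration(cam);T=np.linalg.inv(np.array(c['world_from_camera']))
ValueError: time passes only in moves, steps and waits
```

```bash
sed -i 's/^def save/_gc=get_calibration\nimport functools\nget_calibration=functools.lru_cache(None)(_gc)\ndef save/' h.py
python3 - <<'E'
from fit import *
G={n:grads(read_camera(n)) for n in('top','scene')}
for k1 in(0,-.1,.1,.3):
  D=[]
  for k,(xy,c) in S.items():
    a,s=fit('top',G['top'],xy,c,.03,k1); b,t=fit('scene',G['scene'],a,c,.03,k1)
    D.append((a-b)*1000); print(k,np.round(a,4),round(s,1),np.round(b,4),round(t,1),np.round(D[-1],1)) if k1==0 else 0
  D=np.array(D);print(k1,np.median(D,0),np.abs(D-np.median(D,0)).mean(0))
E
```

```text
bs [ 0.6102 -0.2931] 37.3 [ 0.6123 -0.2952] 36.1 [-2.1  2.1]
bm [0.6079 0.2939] 45.0 [0.6113 0.2909] 33.6 [-3.4  3. ]
bl [ 0.4485 -0.1676] 46.7 [ 0.4561 -0.1715] 34.5 [-7.6  3.9]
bL [ 0.6065 -0.1431] 39.7 [ 0.6091 -0.1451] 34.5 [-2.6  2.1]
ls [0.4527 0.1442] 40.0 [0.4729 0.1231] 28.4 [-20.2  21.1]
lm [ 0.6246 -0.0051] 39.8 [ 0.6267 -0.0076] 37.5 [-2.1  2.4]
pink [0.719  0.0746] 53.0 [0.7218 0.0722] 48.9 [-2.9  2.4]
yel [0.2904 0.3006] 58.8 [0.2942 0.2982] 50.7 [-3.8  2.4]
ll [0.433  0.3061] 48.0 [0.4365 0.3037] 39.6 [-3.5  2.4]
lL [ 0.4417 -0.3356] 52.0 [ 0.444  -0.3379] 50.3 [-2.2  2.3]
0 [-3.13570355  2.4024739 ] [2.65511239 2.1770689 ]
-0.1 [-4.704791    2.66092059] [3.2583035  3.35424194]
0.1 [-2.86807081  2.13393578] [2.97361614 3.35597031]
0.3 [-2.95226052  2.41321023] [3.97396918 3.71785738]
```

Top image: the large-lid candidates are yellow at (220,437) and pale wood at (219,340), so I want the wood one. The medium-lid candidates are pink at (371,161) and wood at (422,216), so wood again. The circle fits agree between cameras to a constant 2–3 mm, apart from small-lid and large-box in the scene view. I'll confirm in a crop with the top fits drawn in.

```bash
cat > go.py <<'E'
import sys
from h import *
def tgt(*ts):
    o=readout.get_obs();w,x,y,z=o['tool_rot'];from scipy.spatial.transform import Rotation as Q
    R=Q.from_quat([x,y,z,w]).as_matrix();p=np.array(o['eef_pos'])
    print('t',round(o['t'],2),'pos',p.round(4),'w',round(o['gripper_width'],3),'zax',R[:,2].round(3),'xax',R[:,0].round(3))
    for t in ts:
        print(t,'->',np.round(100*R.T@(np.array(t)-p),2).tolist())
if __name__=='__main__':
    a=list(map(float,sys.argv[1:]));tgt(*[a[i:i+3] for i in range(0,len(a),3)])
E
python3 - <<'E'
from fit import *
im=read_camera('top').copy()
F={'bs':(.6102,-.2931),'bm':(.6079,.2939),'bl':(.4485,-.1676),'bL':(.6065,-.1431),'ls':(.4527,.1442),'lm':(.6246,-.0051),'ll':(.433,.3061),'lL':(.4417,-.3356)}
im=cv2.resize(im[85:310,100:440],None,fx=2.35,fy=2.35,interpolation=cv2.INTER_CUBIC)
for k,p in F.items():
    for z,R in S[k][1][:1]:
        r,c=projN('top',np.c_[p[0]+R*np.cos(A),p[1]+R*np.sin(A),0*A+z])
        cv2.polylines(im,[np.int32(np.c_[(c-100+.5)*2.35,(r-85+.5)*2.35])],True,(0,0,255),1)
save(im,'crop1.png')
E
python3 go.py .443 -.337 .12 .443 -.337 .038
```

```text
t 1.35 pos [ 0.1779 -0.6511  0.219 ] w 1.0 zax [-0.  0. -1.] xax [ 0.264 -0.965 -0.   ]
[0.443, -0.337, 0.12] -> [-23.31, -33.85, 9.9]
[0.443, -0.337, 0.038] -> [-23.31, -33.85, 18.1]
```

View pics/crop1.png

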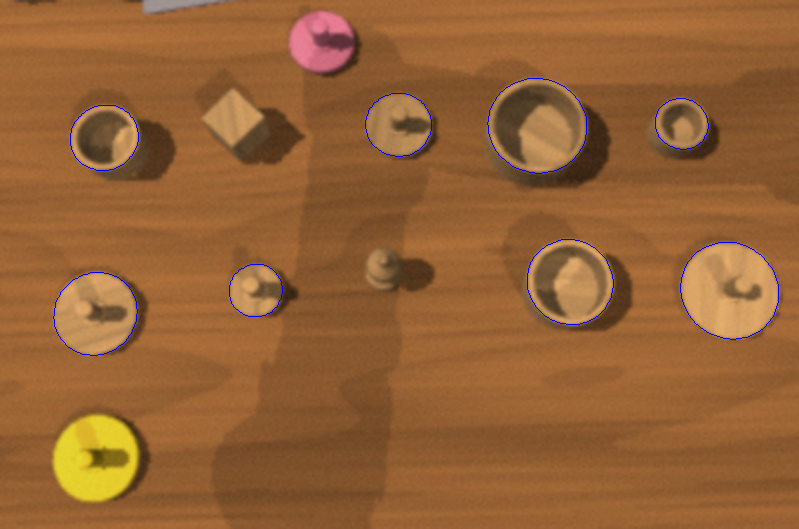

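The fits sit on every rim and disc. The wood lids at crop (96,313) and (398,125) are confirmed, and the yellow (96,457) and pink (322,42) ones get left alone.

Emit:
{"op": "carry_out", "data": {"deltas": [[[-23.3,-33.9,5],0],[[-23.3,-33.9,5],0],[[-23.3,-33.9,5],0],[[-23.3,-33.9,5],0],[[-23.3,-33.9,5],0],[[-23.3,-33.9,5],0],[[-23.3,-33.9,9.9],0],[[-23.3,-33.9,9.9],0],[[-23.3,-33.9,9.9],0],[[-23.3,-33.9,9.9],0]], "hand": 0.6}}

```text
t: 2.6
eef_pos: [0.4433, -0.339, 0.1211]
tool_rot: [0.0, 0.794, -0.608, 0.001]
contact_force: [0.2, 0.3, -0.1]
gripper_width: 0.603
```

```bash
python3 go.py .443 -.337 .12 .443 -.337 .038
```

```text
t 2.6 pos [ 0.4433 -0.339   0.1211] w 0.603 zax [ 0.001 -0.002 -1.   ] xax [ 0.261 -0.965  0.002]
[0.443, -0.337, 0.12] -> [-0.2, -0.03, 0.11]
[0.443, -0.337, 0.038] -> [-0.21, -0.02, 8.31]
```

Emit:
{"op": "carry_out", "data": {"deltas": [[[-0.2,0,3],0],[[-0.2,0,5],0],[[-0.2,0,7],0],[[-0.2,0,8.3],0],[[-0.2,0,8.3],0],[[-0.2,0,8.3],0]]}}

```text
t: 3.35
eef_pos: [0.4433, -0.3379, 0.039]
tool_rot: [0.0, 0.794, -0.608, 0.002]
contact_force: [0.2, 0.2, -0.2]
gripper_width: 0.601
```

Emit:
{"op": "carry_out", "data": {"deltas": [[[0,0,0],0],[[0,0,0],0],[[0,0,0],0],[[0,0,0],0],[[0,0,0],0],[[0,0,0],0]], "hand": 0, "newtons": 40}}

```text
t: 4.1
eef_pos: [0.4437, -0.338, 0.0398]
tool_rot: [0.0, 0.794, -0.608, 0.002]
contact_force: [-1.0, 1.2, 5.8]
gripper_width: 0.163
```

```bash
python3 go.py .443 -.337 .2 .608 -.1443 .2
```

```text
t 4.1 pos [ 0.4437 -0.338   0.0398] w 0.163 zax [ 0.003 -0.003 -1.   ] xax [ 0.261 -0.965  0.004]
[0.443, -0.337, 0.2] -> [-0.05, 0.0, -16.02]
[0.608, -0.1443, 0.2] -> [-14.36, -20.95, -16.03]
```

Emit:
{"op": "carry_out", "data": {"deltas": [[[0,0,-4],0],[[0,0,-8],0],[[0,0,-12],0],[[0,0,-16],0],[[-3.6,-5.2,-16],0],[[-7.2,-10.4,-16],0],[[-10.8,-15.7,-16],0],[[-14.4,-20.9,-16],0],[[-14.4,-20.9,-16],0],[[-14.4,-20.9,-16],0]]}}

```text
t: 5.35
eef_pos: [0.607, -0.1439, 0.1992]
tool_rot: [0.001, 0.794, -0.608, 0.002]
contact_force: [-0.0, -0.4, -1.6]
gripper_width: 0.159
```

```bash
cat > held.py <<'E'
import sys
from fit import *
# usage: held.py R [name of png]  -> fit held lid with z from tcp, per camera
R=float(sys.argv[1]);o=readout.get_obs();p=o['eef_pos'];z=p[2]-.026+float(sys.argv[2])
print('tcp',np.round(p,4),'w',o['gripper_width'],'F',np.round(o['contact_force'],1))
for n in('top','scene'):
    im=read_camera(n);G=grads(im);b,s=fit(n,G,p[:2],[(z,R),(z-.008,R)] if 0 else [(z,R)],.012)
    print(n,np.round(b,4),round(s,1),'minus tcp mm',np.round((b-p[:2])*1000,1))
    r,c=map(int,proj(n,np.array([p[0],p[1],z])))
    im=im.copy()
    im=im[max(0,r-70):r+70,max(0,c-90):c+90]
    save(cv2.resize(im,(400,310),interpolation=cv2.INTER_CUBIC),f'{sys.argv[3]}_{n}.png')
a,b=[cv2.imread(f'pics/{sys.argv[3]}_{n}.png') for n in('top','scene')];cv2.imwrite(f'pics/{sys.argv[3]}.png',np.hstack([a,b]))
E
python3 held.py .0495 0.001 h1; python3 go.py .608 -.1443 .2 .608 -.1443 .11  .608 -.1443 .091
```

```text
tcp [ 0.607  -0.1439  0.1992] w 0.1594095414900461 F [-0.  -0.4 -1.6]
top [ 0.6045 -0.143 ] 30.1 minus tcp mm [-2.5  1. ]
scene [ 0.6069 -0.1466] 43.5 minus tcp mm [-0.1 -2.6]
t 5.45 pos [ 0.6063 -0.1459  0.1994] w 0.155 zax [ 0.002 -0.004 -1.   ] xax [ 0.258 -0.966  0.004]
[0.608, -0.1443, 0.2] -> [-0.11, -0.21, -0.06]
[0.608, -0.1443, 0.11] -> [-0.15, -0.2, 8.94]
[0.608, -0.1443, 0.091] -> [-0.16, -0.2, 10.84]
```

View pics/h1.png

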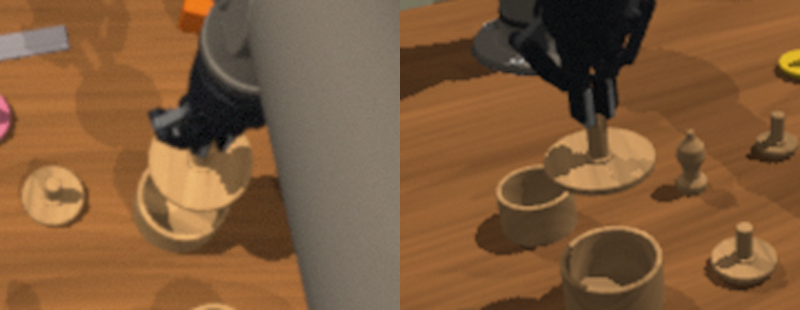

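Held level and centred on the TCP. Lowering it.

Emit:
{"op": "carry_out", "data": {"deltas": [[[-0.15,-0.2,3],0],[[-0.15,-0.2,5.5],0],[[-0.15,-0.2,7.5],0],[[-0.15,-0.2,8.5],0],[[-0.15,-0.2,9.2],0],[[-0.15,-0.2,9.8],0],[[-0.15,-0.2,10.3],0],[[-0.15,-0.2,10.7],0],[[-0.15,-0.2,10.7],0],[[-0.15,-0.2,10.7],0]]}}

```text
t: 6.7
eef_pos: [0.6082, -0.1444, 0.0926]
tool_rot: [0.001, 0.793, -0.609, 0.002]
contact_force: [-0.2, 0.7, -1.3]
gripper_width: 0.162
```

```bash
python3 held.py .0495 0.001 h2;python3 go.py .608 -.1443 .0915
```

```text
tcp [ 0.6082 -0.1444  0.0926] w 0.16156168468255602 F [-0.2  0.7 -1.3]
top [ 0.6042 -0.1425] 36.6 minus tcp mm [-4.   1.9]
scene [ 0.6084 -0.1457] 43.9 minus tcp mm [ 0.3 -1.3]
t 6.8 pos [ 0.6082 -0.1444  0.0926] w 0.16 zax [ 0.002 -0.004 -1.   ] xax [ 0.258 -0.966  0.005]
[0.608, -0.1443, 0.0915] -> [-0.02, 0.02, 0.11]
```

Emit:
{"op": "carry_out", "data": {"deltas": [[[0,0,0.1],0],[[0,0,0.1],0],[[0,0,0.1],0]]}}

```text
t: 7.18
eef_pos: [0.6083, -0.1445, 0.0919]
tool_rot: [0.001, 0.793, -0.609, 0.002]
contact_force: [-0.7, 0.5, 2.3]
gripper_width: 0.159
```

Emit:
{"op": "carry_out", "data": {"deltas": [[[0,0,0],0],[[0,0,0],0],[[0,0,0],0],[[0,0,0],0],[[0,0,-2],0],[[0,0,-5],0],[[0,0,-9],0],[[0,0,-9],0]], "hand": 0.5}}

```text
t: 8.18
eef_pos: [0.6109, -0.1445, 0.1871]
tool_rot: [-0.001, 0.793, -0.609, 0.006]
contact_force: [0.2, 0.4, -0.6]
gripper_width: 0.499
```

```bash
python3 go.py .6258 -.0063 .18  .6258 -.0063 .0385
```

```text
t 8.18 pos [ 0.6109 -0.1445  0.1871] w 0.499 zax [ 0.011 -0.006 -1.   ] xax [ 0.258 -0.966  0.008]
[0.6258, -0.0063, 0.18] -> [-12.97, -5.0, 0.65]
[0.6258, -0.0063, 0.0385] -> [-13.08, -4.87, 14.8]
```

Emit:
{"op": "carry_out", "data": {"deltas": [[[-4.5,-1.7,0.6],0],[[-9,-3.4,0.6],0],[[-13,-5,0.6],0],[[-13,-5,3],0],[[-13,-5,6],0],[[-13,-5,6],0],[[-13,-5,6],0]]}}

```text
t: 9.05
eef_pos: [0.6268, -0.0064, 0.1276]
tool_rot: [-0.001, 0.793, -0.609, 0.006]
contact_force: [0.4, -0.4, 0.8]
gripper_width: 0.505
```

```bash
python3 go.py .6258 -.0063 .0385; python3 - <<'E'
from fit import *
for n in('top','scene'):
    G=grads(read_camera(n));c=[(.072,.0495)]
    print(n,fit(n,G,(.608,-.1443),c,.015),fit(n,G,(.6065,-.143),S['bL'][1][:1],.015))
E
```

```text
t 9.05 pos [ 0.6268 -0.0064  0.1276] w 0.505 zax [ 0.012 -0.006 -1.   ] xax [ 0.258 -0.966  0.008]
[0.6258, -0.0063, 0.0385] -> [-0.11, 0.19, 8.91]
top (array([ 0.60145493, -0.15413392]), np.float64(10.479431773450397)) (array([ 0.60528098, -0.15692437]), np.float64(10.62478411539426))
scene (array([ 0.61482038, -0.14724242]), np.float64(22.763720512383742)) (array([ 0.59936618, -0.14150602]), np.float64(22.281878098767525))
```

Emit:
{"op": "carry_out", "data": {"deltas": [[[-0.1,0.1,3],0],[[-0.1,0.1,5.5],0],[[-0.1,0.2,7.5],0],[[-0.1,0.2,8.9],0],[[-0.1,0.2,8.9],0],[[-0.1,0.2,8.9],0]]}}

```text
t: 9.9
eef_pos: [0.6269, -0.0063, 0.0398]
tool_rot: [-0.002, 0.793, -0.609, 0.007]
contact_force: [0.2, -0.6, 0.2]
gripper_width: 0.499
```

Emit:
{"op": "carry_out", "data": {"deltas": [[[0,0,0],0],[[0,0,0],0],[[0,0,0],0],[[0,0,0],0],[[0,0,0],0]], "hand": 0}}

```text
t: 10.52
eef_pos: [0.6271, -0.0062, 0.04]
tool_rot: [-0.002, 0.793, -0.609, 0.007]
contact_force: [-0.6, 1.2, 3.5]
gripper_width: -0.003
```

```bash
python3 go.py .6258 -.0063 .19 .609 .2927 .19
```

```text
t 10.53 pos [ 0.6271 -0.0062  0.04  ] w -0.003 zax [ 0.015 -0.005 -1.   ] xax [ 0.258 -0.966  0.009]
[0.6258, -0.0063, 0.19] -> [0.11, -0.07, -15.0]
[0.609, 0.2927, 0.19] -> [-29.21, -6.15, -15.18]
```

```bash
python3 held.py .0345 0.0 h3
```

```text
tcp [ 0.6271 -0.0062  0.04  ] w -0.0027930095915947722 F [-0.6  1.2  3.5]
top [ 0.6214 -0.019 ] 18.5 minus tcp mm [ -5.7 -12.8]
scene [ 0.6268 -0.0146] 24.7 minus tcp mm [-0.3 -8.4]
```

View pics/h3.png

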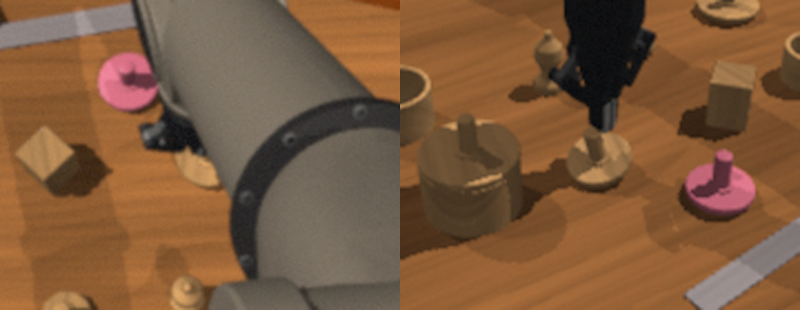

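Emit:
{"op": "carry_out", "data": {"deltas": [[[0,0,0],0],[[0,0,0],0],[[0,0,-4],0],[[0,0,-8],0],[[-3,6,-12],0],[[-6,12,-12],0],[[-6,18,-12],0],[[-6,18,-12],0]], "hand": 0.2}}

```text
t: 11.62
eef_pos: [0.4312, 0.0047, 0.1561]
tool_rot: [-0.001, 0.793, -0.609, 0.006]
contact_force: [1.3, -0.4, -0.7]
gripper_width: 0.201
```

```bash
python3 - <<'E'
from fit import *
for n in('top','scene'):
    im=read_camera(n);G=grads(im)
    for k,xy,c in(('lm',(.628,-.006),S['lm'][1]),('lL',(.608,-.1443),[(.066,.0495)])): print(n,k,fit(n,G,xy,c,.03))
    save(cv2.resize(im,(800,600),interpolation=cv2.INTER_CUBIC)[150:500,200:600],'b_%s.png'%n)
cv2.imwrite('pics/b.png',np.hstack([cv2.imread('pics/b_%s.png'%n) for n in('top','scene')]))
E
python3 go.py
```

```text
top lm (array([ 0.62596766, -0.00674834]), np.float64(24.485489818917284))
top lL (array([ 0.6052316 , -0.14271127]), np.float64(57.4292255559753))
scene lm (array([ 0.62868481, -0.00891906]), np.float64(44.27482465500648))
scene lL (array([ 0.60850161, -0.14506702]), np.float64(52.39761410988842))
t 11.72 pos [0.4346 0.0052 0.1569] w 0.201 zax [ 0.014 -0.006 -1.   ] xax [ 0.257 -0.966  0.009]
```

View pics/b.png

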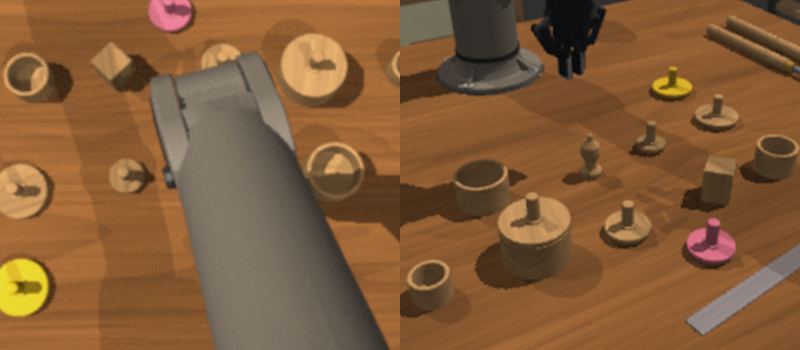

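```bash
python3 - <<'E'
from h import *
for p in [(.4346,.0052,.1569-.017),(.4346,.0052,.1569),(.4346,.0052,.1569+.017)]:
    r,c=proj('scene',np.array(p));print(p,'crop px',c*1.5625-200+400,r*1.5625-150)
p=np.array([.6271,-.0062,.04]);r0,c0=map(int,proj('scene',np.array([p[0],p[1],.014])))
for dz in(-.017,0,.017):
    r,c=proj('scene',p+[0,0,dz]);print('h3 tip',dz,(c-c0+90)*400/180+400,(r-r0+70)*310/140)
r,c=proj('scene',np.array([.6273,-.0078,.054]));print('h3 knobtop',(c-c0+90)*400/180+400,(r-r0+70)*310/140)
p=np.array([.6063,-.1459,.1994]);r0,c0=map(int,proj('scene',np.array([p[0],p[1],.1744])))
for dz in(-.017,0,.017):
    r,c=proj('scene',p+[0,0,dz]);print('h1 tip',dz,(c-c0+90)*400/180+400,(r-r0+70)*310/140)
E
```

```text
(0.4346, 0.0052, 0.13990000000000002) crop px 573.6346869668175 92.06904877048086
(0.4346, 0.0052, 0.1569) crop px 573.1945270670601 82.54055471592494
(0.4346, 0.0052, 0.1739) crop px 572.7450023652186 72.80933328654447
h3 tip -0.017 602.2316383291422 149.57289264642776
h3 tip 0 602.4394066245759 136.85033825652351
h3 tip 0.017 602.6520179847072 123.83122199753062
h3 knobtop 601.3535333395837 126.74634925977054
h1 tip -0.017 599.5297936659414 147.6607157938042
h1 tip 0 597.7723645554704 131.2467140672856
h1 tip 0.017 595.9664321406107 114.37970213555612
```

The camera shows the fingertips about 25 mm shallower than stated: only the knob's top was gripped the first time, and the grip missed this time. The medium lid moved only about 2 mm and lies flat, and the largest lid is home. I'll go lower now, in steps, watching the force.

```bash
python3 go.py .6273 -.0078 .157  .6273 -.0078 .06
```

```text
t 11.72 pos [0.4346 0.0052 0.1569] w 0.201 zax [ 0.014 -0.006 -1.   ] xax [ 0.257 -0.966  0.009]
[0.6273, -0.0078, 0.157] -> [6.21, -18.29, 0.27]
[0.6273, -0.0078, 0.06] -> [6.12, -18.17, 9.96]
```

Emit:
{"op": "carry_out", "data": {"deltas": [[[2,-6,0.2],0],[[4,-12,0.2],0],[[6.2,-18.3,0.2],0],[[6.2,-18.3,2],0],[[6.2,-18.3,5],0],[[6.1,-18.2,8],0],[[6.1,-18.2,10],0],[[6.1,-18.2,10],0],[[6.1,-18.2,10],0]], "hand": 0.6}}

```text
t: 12.85
eef_pos: [0.6284, -0.0075, 0.0604]
tool_rot: [-0.002, 0.793, -0.61, 0.008]
contact_force: [0.6, -0.3, 0.8]
gripper_width: 0.598
```

```bash
python3 go.py .6273 -.0078 .035 .6273 -.0078 .025
```

```text
t 12.85 pos [ 0.6284 -0.0075  0.0604] w 0.598 zax [ 0.016 -0.006 -1.   ] xax [ 0.257 -0.966  0.01 ]
[0.6273, -0.0078, 0.035] -> [-0.02, 0.15, 2.54]
[0.6273, -0.0078, 0.025] -> [-0.03, 0.16, 3.54]
```

Emit:
{"op": "carry_out", "data": {"deltas": [[[0,0.1,1.2],0],[[0,0.1,2],0],[[0,0.15,2.8],0],[[0,0.15,3.2],0],[[0,0.15,3.5],0],[[0,0.15,3.5],0],[[0,0.15,3.5],0]]}}

```text
t: 13.72
eef_pos: [0.6277, -0.0081, 0.0257]
tool_rot: [-0.003, 0.793, -0.61, 0.008]
contact_force: [-0.2, -0.2, -0.1]
gripper_width: 0.603
```

```bash
python3 held.py .0345 0.015 h4
```

```text
tcp [ 0.6277 -0.0081  0.0257] w 0.6033836748973771 F [-0.2 -0.2 -0.1]
top [ 0.6207 -0.0166] 21.7 minus tcp mm [-7.  -8.5]
scene [ 0.6295 -0.0097] 33.4 minus tcp mm [ 1.8 -1.7]
```

View pics/h4.png

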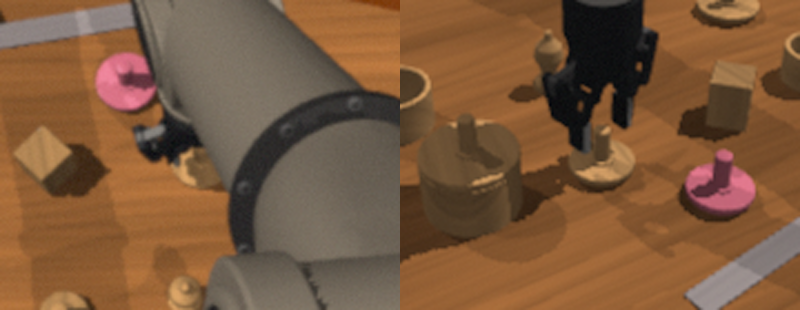

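Emit:
{"op": "carry_out", "data": {"deltas": [[[0,0,0],0],[[0,0,0],0],[[0,0,0],0],[[0,0,0],0],[[0,0,0],0],[[0,0,0],0]], "hand": 0, "newtons": 40}}

```text
t: 14.58
eef_pos: [0.6279, -0.0081, 0.0259]
tool_rot: [-0.003, 0.793, -0.61, 0.008]
contact_force: [0.8, -0.8, 3.4]
gripper_width: 0.191
```

```bash
python3 go.py .6273 -.0078 .18 .609 .2927 .18
```

```text
t 14.57 pos [ 0.6279 -0.0081  0.0259] w 0.191 zax [ 0.016 -0.006 -1.   ] xax [ 0.257 -0.966  0.01 ]
[0.6273, -0.0078, 0.18] -> [0.11, -0.17, -15.41]
[0.609, 0.2927, 0.18] -> [-29.4, -6.12, -15.62]
```

Emit:
{"op": "carry_out", "data": {"deltas": [[[0,0,-4],0],[[0,0,-8],0],[[0,0,-12],0],[[-5,-1,-15.4],0],[[-10,-2,-15.4],0],[[-15,-3,-15.5],0],[[-20,-4,-15.5],0],[[-25,-5,-15.6],0],[[-29.4,-6.1,-15.6],0],[[-29.4,-6.1,-15.6],0]]}}

```text
t: 15.82
eef_pos: [0.6063, 0.2985, 0.1791]
tool_rot: [-0.003, 0.795, -0.607, 0.007]
contact_force: [-0.6, -0.1, -1.3]
gripper_width: 0.185
```

Emit:
{"op": "carry_out", "data": {"deltas": [[[0,0,0],0],[[0,0,0],0]]}}

```text
t: 16.08
eef_pos: [0.6063, 0.2975, 0.1788]
tool_rot: [-0.003, 0.795, -0.607, 0.007]
contact_force: [1.3, 0.1, -0.6]
gripper_width: 0.19
```

```bash
python3 held.py .0345 0.0142 h5;python3 go.py .609 .2927 .08 .609 .2927 .067
```

```text
tcp [0.6063 0.2975 0.1788] w 0.19005140844247062 F [ 1.3  0.1 -0.6]
top [0.6093 0.2918] 13.9 minus tcp mm [ 3.  -5.8]
scene [0.6067 0.2954] 31.0 minus tcp mm [ 0.4 -2.1]
t 16.18 pos [0.6067 0.2972 0.1791] w 0.196 zax [ 0.014 -0.004 -1.   ] xax [ 0.262 -0.965  0.007]
[0.609, 0.2927, 0.08] -> [0.42, 0.02, 9.91]
[0.609, 0.2927, 0.067] -> [0.41, 0.04, 11.21]
```

Emit:
{"op": "carry_out", "data": {"deltas": [[[0.4,-0.1,2],0],[[0.4,-0.1,5],0],[[0.4,-0.1,7.5],0],[[0.4,-0.1,9],0],[[0.4,-0.1,9.8],0],[[0.4,-0.1,10.4],0],[[0.4,-0.1,10.9],0],[[0.4,-0.1,11.3],0],[[0.4,-0.1,11.3],0],[[0.4,-0.1,11.3],0]]}}

```text
t: 17.42
eef_pos: [0.6104, 0.2933, 0.0664]
tool_rot: [-0.003, 0.795, -0.607, 0.007]
contact_force: [0.3, 0.3, -1.1]
gripper_width: 0.191
```

```bash
python3 held.py .0345 0.0142 h6;python3 go.py .609 .2927 .066
```

```text
tcp [0.6104 0.2933 0.0664] w 0.19148235648703119 F [ 0.3  0.3 -1.1]
top [0.6002 0.2888] 3.7 minus tcp mm [-10.2  -4.5]
scene [0.6114 0.2914] 29.6 minus tcp mm [ 1.  -1.9]
t 17.52 pos [0.6103 0.2933 0.0663] w 0.19 zax [ 0.015 -0.003 -1.   ] xax [ 0.262 -0.965  0.007]
[0.609, 0.2927, 0.066] -> [0.02, 0.14, 0.03]
```

View pics/h6.png

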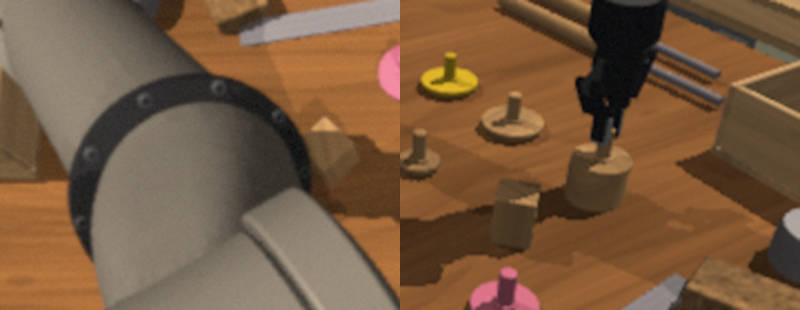

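The scene crop shows the lid seated on the medium box at (600,165), and the scene fit is within 0.5 mm of the box. Releasing.

Emit:
{"op": "carry_out", "data": {"deltas": [[[0,0,0.1],0],[[0,0,0.1],0]]}}

```text
t: 17.77
eef_pos: [0.6107, 0.2934, 0.0659]
tool_rot: [-0.003, 0.794, -0.607, 0.007]
contact_force: [-0.7, -1.0, 3.5]
gripper_width: 0.188
```

Emit:
{"op": "carry_out", "data": {"deltas": [[[0,0,0],0],[[0,0,0],0],[[0,0,0],0],[[0,0,0],0],[[0,0,-3],0],[[0,0,-7],0],[[0,0,-10],0],[[0,0,-10],0],[[0,0,-10],0]], "hand": 0.6}}

```text
t: 18.9
eef_pos: [0.6087, 0.2934, 0.1651]
tool_rot: [-0.003, 0.794, -0.607, 0.007]
contact_force: [0.7, -0.1, -0.1]
gripper_width: 0.6
```

```bash
python3 go.py .4345 .305 .14 .4345 .305 .06; python3 - <<'E'
from fit import *
n='scene';G=grads(read_camera(n));print(fit(n,G,(.6113,.2909),[(.054,.0345)],.015))
E
```

```text
t 18.9 pos [0.6087 0.2934 0.1651] w 0.6 zax [ 0.014 -0.004 -1.   ] xax [ 0.262 -0.965  0.007]
[0.4345, 0.305, 0.14] -> [-5.71, 16.53, 2.26]
[0.4345, 0.305, 0.06] -> [-5.77, 16.64, 10.25]
(array([0.61220112, 0.2920201 ]), np.float64(35.35102910882924))
```

Emit:
{"op": "carry_out", "data": {"deltas": [[[-2,5.5,0],0],[[-4,11,1],0],[[-5.7,16.5,2.2],0],[[-5.7,16.5,4],0],[[-5.7,16.6,7],0],[[-5.7,16.6,10],0],[[-5.8,16.6,10.2],0],[[-5.8,16.6,10.2],0]]}}

```text
t: 19.95
eef_pos: [0.4348, 0.3053, 0.0602]
tool_rot: [-0.002, 0.794, -0.607, 0.007]
contact_force: [0.1, -0.8, 1.2]
gripper_width: 0.6
```

```bash
python3 go.py .4345 .305 .0255
```

```text
t 19.95 pos [0.4348 0.3053 0.0602] w 0.6 zax [ 0.013 -0.004 -1.   ] xax [ 0.262 -0.965  0.008]
[0.4345, 0.305, 0.0255] -> [-0.0, 0.08, 3.47]
```

Emit:
{"op": "carry_out", "data": {"deltas": [[[0,0.05,1.2],0],[[0,0.05,2.2],0],[[0,0.1,3],0],[[0,0.1,3.5],0],[[0,0.1,3.5],0],[[0,0.1,3.5],0]]}}

```text
t: 20.7
eef_pos: [0.4344, 0.3051, 0.0253]
tool_rot: [-0.002, 0.794, -0.607, 0.007]
contact_force: [0.7, 0.1, -0.1]
gripper_width: 0.601
```

Emit:
{"op": "carry_out", "data": {"deltas": [[[0,0,0],0],[[0,0,0],0],[[0,0,0],0],[[0,0,0],0],[[0,0,0],0],[[0,0,0],0]], "hand": 0}}

```text
t: 21.45
eef_pos: [0.4347, 0.3051, 0.0257]
tool_rot: [-0.003, 0.794, -0.607, 0.007]
contact_force: [-0.3, -1.9, 4.9]
gripper_width: 0.189
```

```bash
python3 go.py .4345 .305 .18 .5 .1 .18 .50 -.05 .18 .45 -.1688 .18
```

```text
t 21.45 pos [0.4347 0.3051 0.0257] w 0.189 zax [ 0.014 -0.004 -1.   ] xax [ 0.262 -0.965  0.007]
[0.4345, 0.305, 0.18] -> [0.12, -0.17, -15.43]
[0.5, 0.1, 0.18] -> [21.62, -1.12, -15.26]
[0.5, -0.05, 0.18] -> [36.1, 2.82, -15.2]
[0.45, -0.1688, 0.18] -> [46.25, 10.76, -15.22]
```

Emit:
{"op": "carry_out", "data": {"deltas": [[[0,0,-4],0],[[0,0,-8],0],[[0,0,-12],0],[[0.1,-0.2,-15.4],0],[[5.5,-0.4,-15.4],0],[[11,-0.7,-15.3],0],[[16.3,-0.9,-15.3],0],[[21.6,-1.1,-15.3],0],[[26.5,0.2,-15.3],0],[[31.3,1.5,-15.2],0]]}}

```text
t: 22.7
eef_pos: [0.4998, -0.002, 0.1795]
tool_rot: [-0.003, 0.794, -0.607, 0.007]
contact_force: [0.6, -1.1, -1.9]
gripper_width: 0.191
```

```bash
python3 go.py .50 -.05 .18 .45 -.1688 .18
```

```text
t 22.7 pos [ 0.4998 -0.002   0.1795] w 0.191 zax [ 0.014 -0.004 -1.   ] xax [ 0.262 -0.965  0.007]
[0.5, -0.05, 0.18] -> [4.64, 1.24, -0.04]
[0.45, -0.1688, 0.18] -> [14.8, 9.18, -0.06]
```

Emit:
{"op": "carry_out", "data": {"deltas": [[[4.6,1.2,0],0],[[8,4,0],0],[[11.4,6.6,0],0],[[14.8,9.2,0],0],[[14.8,9.2,0],0],[[14.8,9.2,0],0],[[14.8,9.2,0],0]]}}

```text
t: 23.58
eef_pos: [0.4503, -0.1676, 0.1793]
tool_rot: [-0.003, 0.795, -0.607, 0.006]
contact_force: [-0.3, -0.1, -2.1]
gripper_width: 0.187
```

```bash
python3 held.py .042 0.0143 h7;python3 go.py .45 -.1688 .0725; python3 - <<'E'
from fit import *
for n in ('scene','top'):G=grads(read_camera(n));print(n,fit(n,G,(.45,-.169),S['bl'][1],.015),fit(n,G,(.45,-.169),S['bl'][1][:1],.015))
E
```

```text
tcp [ 0.4503 -0.1676  0.1793] w 0.18667567059369367 F [-0.3 -0.1 -2.1]
top [ 0.4398 -0.155 ] 33.1 minus tcp mm [-10.5  12.6]
scene [ 0.4508 -0.1673] 37.3 minus tcp mm [0.5 0.3]
t 23.68 pos [ 0.4502 -0.1679  0.1793] w 0.192 zax [ 0.014 -0.004 -1.   ] xax [ 0.264 -0.965  0.007]
[0.45, -0.1688, 0.0725] -> [0.01, 0.17, 10.68]
scene (array([ 0.45602278, -0.17270368]), np.float64(32.87965368582497)) (array([ 0.45700492, -0.17304561]), np.float64(29.784492805706833))
top (array([ 0.44824036, -0.16784434]), np.float64(34.23641985144121)) (array([ 0.44813621, -0.16714266]), np.float64(37.50243394946471))
```

```bash
python3 - <<'E'
from fit import *
im=read_camera('scene');k=5;r0,c0=185,130
o=cv2.resize(im[r0:r0+80,c0:c0+100],None,fx=k,fy=k,interpolation=cv2.INTER_CUBIC);o=np.hstack([o]);b=o.copy()
for p,col in(((.451,-.170),(0,0,255)),((.456,-.1725),(0,255,0))):
  for z,R in S['bl'][1]:
    r,c=projN('scene',np.c_[p[0]+R*np.cos(A),p[1]+R*np.sin(A),0*A+z]);cv2.polylines(b,[np.int32(np.c_[(c-c0+.5)*k,(r-r0+.5)*k])],True,col,1)
save(b,'bl.png')
E
```

```text
(no output)
```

View pics/bl.png

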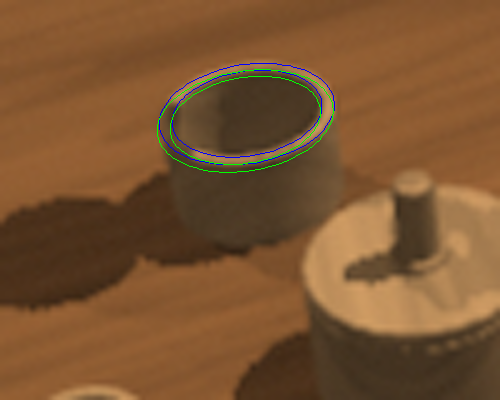

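Blue (0.451, -0.170) matches the rim and the green fit was a false lock, so the plan position stands. Lowering.

Emit:
{"op": "carry_out", "data": {"deltas": [[[0.1,0.2,2],0],[[0.1,0.2,5],0],[[0.1,0.2,7.5],0],[[0.1,0.2,8.6],0],[[0.1,0.2,9.3],0],[[0.1,0.2,9.9],0],[[0.1,0.2,10.4],0],[[0.1,0.2,10.75],0],[[0.1,0.2,10.75],0],[[0.1,0.2,10.75],0]]}}

```text
t: 25.08
eef_pos: [0.4499, -0.1703, 0.072]
tool_rot: [-0.003, 0.795, -0.607, 0.007]
contact_force: [0.1, 0.3, -0.5]
gripper_width: 0.185
```

```bash
python3 held.py .042 0.0143 h8;python3 go.py .45 -.169 .0717
```

```text
tcp [ 0.4499 -0.1703  0.072 ] w 0.18535965844238236 F [ 0.1  0.3 -0.5]
top [ 0.4484 -0.1679] 26.2 minus tcp mm [-1.4  2.4]
scene [ 0.4513 -0.1701] 34.3 minus tcp mm [1.5 0.1]
t 25.18 pos [ 0.4499 -0.1703  0.072 ] w 0.191 zax [ 0.014 -0.004 -1.   ] xax [ 0.263 -0.965  0.007]
[0.45, -0.169, 0.0717] -> [-0.12, -0.05, 0.03]
```

View pics/h8.png

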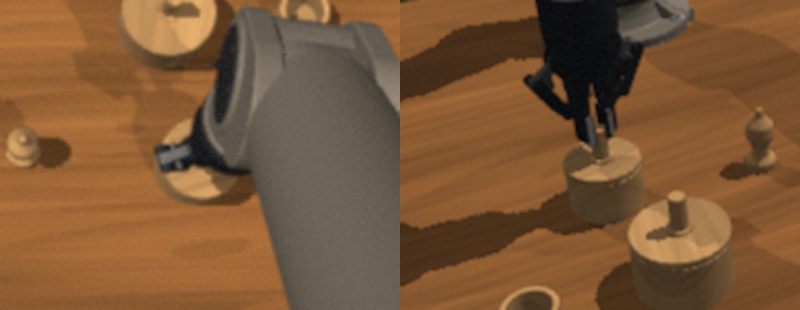

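Seated flat and centred on the large box (scene crop (605,165)). Releasing, then on to the small lid.

Emit:
{"op": "carry_out", "data": {"deltas": [[[0,0,0.05],0],[[0,0,0.05],0]]}}

```text
t: 25.42
eef_pos: [0.45, -0.1704, 0.0717]
tool_rot: [-0.003, 0.795, -0.607, 0.007]
contact_force: [-1.3, -0.4, 1.4]
gripper_width: 0.188
```

Emit:
{"op": "carry_out", "data": {"deltas": [[[0,0,0],0],[[0,0,0],0],[[0,0,0],0],[[0,0,0],0],[[0,0,-3],0],[[0,0,-7],0],[[0,0,-11],0],[[0,0,-11],0],[[0,0,-11],0]], "hand": 0.6}}

```text
t: 26.55
eef_pos: [0.4481, -0.1698, 0.1813]
tool_rot: [-0.003, 0.795, -0.607, 0.007]
contact_force: [-0.5, -0.3, -0.2]
gripper_width: 0.598
```

```bash
python3 go.py .5 -.02 .18 .454 .143 .16
```

```text
t 26.55 pos [ 0.4481 -0.1698  0.1813] w 0.598 zax [ 0.014 -0.004 -1.   ] xax [ 0.263 -0.965  0.007]
[0.5, -0.02, 0.18] -> [-13.09, -8.95, 0.14]
[0.454, 0.143, 0.16] -> [-30.04, -8.78, 2.02]
```

Emit:
{"op": "carry_out", "data": {"deltas": [[[-4.4,-3,0],0],[[-8.8,-6,0],0],[[-13,-9,0],0],[[-18.6,-9,0],0],[[-24.3,-8.9,0],0],[[-30,-8.8,0.5],0],[[-30,-8.8,5],0],[[-30,-8.8,10],0],[[-30,-8.8,12],0],[[-30,-8.8,12],0]]}}

```text
t: 27.8
eef_pos: [0.4533, 0.1415, 0.0577]
tool_rot: [-0.0, 0.795, -0.607, 0.005]
contact_force: [-0.1, 0.1, 1.0]
gripper_width: 0.6
```

```bash
python3 go.py .454 .143 .0255
```

```text
t 27.8 pos [0.4533 0.1415 0.0577] w 0.6 zax [ 0.008 -0.006 -1.   ] xax [ 0.263 -0.965  0.008]
[0.454, 0.143, 0.0255] -> [-0.15, -0.09, 3.22]
```

Emit:
{"op": "carry_out", "data": {"deltas": [[[-0.15,-0.1,1],0],[[-0.15,-0.1,2],0],[[-0.15,-0.1,2.8],0],[[-0.15,-0.1,3.2],0],[[-0.15,-0.1,3.2],0],[[-0.15,-0.1,3.2],0]]}}

```text
t: 28.55
eef_pos: [0.4543, 0.1431, 0.0259]
tool_rot: [-0.0, 0.795, -0.607, 0.005]
contact_force: [0.6, 0.3, 0.2]
gripper_width: 0.6
```

Emit:
{"op": "carry_out", "data": {"deltas": [[[0,0,0],0],[[0,0,0],0],[[0,0,0],0],[[0,0,0],0],[[0,0,0],0],[[0,0,0],0]], "hand": 0}}

```text
t: 29.3
eef_pos: [0.4547, 0.1432, 0.0262]
tool_rot: [-0.0, 0.795, -0.607, 0.005]
contact_force: [-0.1, -0.3, 5.5]
gripper_width: 0.19
```

```bash
python3 go.py .454 .143 .2 .54 0 .2 .52 -.2 .2 .6114 -.2943 .2
```

```text
t 29.3 pos [0.4547 0.1432 0.0262] w 0.19 zax [ 0.009 -0.005 -1.   ] xax [ 0.263 -0.965  0.008]
[0.454, 0.143, 0.2] -> [0.13, -0.05, -17.38]
[0.54, 0.0, 0.2] -> [16.19, -4.58, -17.23]
[0.52, -0.2, 0.2] -> [34.96, 2.62, -17.13]
[0.6114, -0.2943, 0.2] -> [46.46, -3.72, -17.0]
```

Grasped. Home TCP z for the small box is 0.026 + 0.034 = 0.060.

Emit:
{"op": "carry_out", "data": {"deltas": [[[0,0,-4],0],[[0,0,-8],0],[[0,0,-12.5],0],[[0.1,0,-17.4],0],[[5.5,-1.5,-17.3],0],[[11,-3,-17.3],0],[[16.2,-4.6,-17.2],0],[[21.5,-2.6,-17.2],0],[[26.5,-0.6,-17.2],0],[[31.5,1.3,-17.1],0]]}}

```text
t: 30.55
eef_pos: [0.523, -0.1648, 0.1991]
tool_rot: [-0.0, 0.795, -0.607, 0.005]
contact_force: [0.6, 0.0, -0.2]
gripper_width: 0.192
```

```bash
python3 go.py .52 -.2 .2 .6114 -.2943 .2
```

```text
t 30.55 pos [ 0.523  -0.1648  0.1991] w 0.192 zax [ 0.008 -0.005 -1.   ] xax [ 0.264 -0.965  0.007]
[0.52, -0.2, 0.2] -> [3.32, 1.21, -0.07]
[0.6114, -0.2943, 0.2] -> [14.83, -5.12, 0.05]
```

Emit:
{"op": "carry_out", "data": {"deltas": [[[3.3,1.2,0],0],[[7.2,-0.9,0],0],[[11,-3,0],0],[[14.8,-5.1,0],0],[[14.8,-5.1,0],0],[[14.8,-5.1,0],0],[[14.8,-5.1,0],0]]}}

```text
t: 31.42
eef_pos: [0.6105, -0.2928, 0.2004]
tool_rot: [-0.001, 0.795, -0.606, 0.004]
contact_force: [-0.1, 0.4, 0.1]
gripper_width: 0.19
```

```bash
python3 held.py .027 0.0138 h9;python3 go.py .6114 -.2943 .0605; python3 - <<'E'
from fit import *
for n in ('scene','top'):G=grads(read_camera(n));print(n,fit(n,G,(.611,-.294),S['bs'][1],.009))
E
```

```text
tcp [ 0.6105 -0.2928  0.2004] w 0.19005986457669494 F [-0.1  0.4  0.1]
top [ 0.6113 -0.2906] 27.6 minus tcp mm [0.8 2.2]
scene [ 0.6098 -0.2929] 29.0 minus tcp mm [-0.7 -0.1]
t 31.52 pos [ 0.6108 -0.2932  0.2008] w 0.185 zax [ 0.008 -0.005 -1.   ] xax [ 0.264 -0.964  0.007]
[0.6114, -0.2943, 0.0605] -> [0.03, 0.07, 14.03]
scene (array([ 0.61218431, -0.29506016]), np.float64(49.34410514645661))
top (array([ 0.61084977, -0.29328435]), np.float64(42.926558395596075))
```

Emit:
{"op": "carry_out", "data": {"deltas": [[[0.1,0.05,4],0],[[0.1,0.05,8],0],[[0.1,0.05,10.5],0],[[0.1,0.05,12],0],[[0.1,0.05,12.7],0],[[0.1,0.05,13.3],0],[[0.1,0.05,13.8],0],[[0.1,0.05,14.1],0],[[0.1,0.05,14.1],0],[[0.1,0.05,14.1],0]]}}

```text
t: 32.88
eef_pos: [0.6123, -0.2957, 0.0604]
tool_rot: [-0.001, 0.795, -0.607, 0.005]
contact_force: [-0.2, -1.0, 2.3]
gripper_width: 0.193
```

```bash
python3 held.py .027 0.0138 h10;python3 go.py .6114 -.2943 .06
```

```text
tcp [ 0.6123 -0.2957  0.0604] w 0.1933842383375827 F [-0.2 -1.   2.3]
top [ 0.6106 -0.294 ] 33.0 minus tcp mm [-1.7  1.7]
scene [ 0.6116 -0.296 ] 31.3 minus tcp mm [-0.8 -0.3]
t 32.98 pos [ 0.6123 -0.2957  0.0603] w 0.19 zax [ 0.009 -0.006 -1.   ] xax [ 0.264 -0.964  0.008]
[0.6114, -0.2943, 0.06] -> [-0.16, 0.05, 0.03]
```

View pics/h10.png

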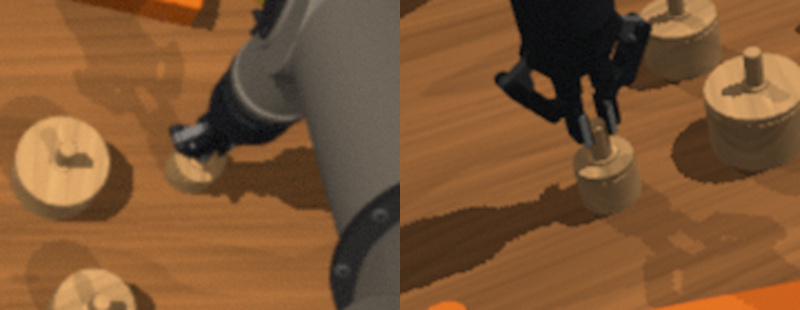

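The small lid is seated on its box at scene crop (605,160). Releasing and retreating clear.

Emit:
{"op": "carry_out", "data": {"deltas": [[[0,0,0],0],[[0,0,0],0],[[0,0,0],0],[[0,0,0],0],[[0,0,-3],0],[[0,0,-7],0],[[0,0,-11],0],[[0,0,-15],0]], "hand": 0.6}}

```text
t: 33.98
eef_pos: [0.6108, -0.2947, 0.2116]
tool_rot: [-0.001, 0.795, -0.607, 0.005]
contact_force: [1.4, 0.1, -0.4]
gripper_width: 0.599
```

Emit:
{"op": "carry_out", "data": {"deltas": [[[5,4,0],0],[[10,8,0],0],[[15,12,0],0],[[20,16,0],0],[[24,20,0],0],[[26,24,0],0],[[28,28,0],0],[[28,30,0],0],[[28,30,0],0]]}}

```text
t: 35.1
eef_pos: [0.3937, -0.6443, 0.2116]
tool_rot: [-0.0, 0.794, -0.608, 0.005]
contact_force: [0.7, 0.7, -0.2]
gripper_width: 0.598
```

```bash
python3 - <<'E'
from fit import *
L={'small':('bs',(.6114,-.2943),.04,.027),'medium':('bm',(.610,.2925),.046,.0345),'large':('bl',(.450,-.1688),.052,.042),'largest':('bL',(.608,-.1443),.058,.0495)}
for n in('top','scene'):
    im=read_camera(n);G=grads(im);save(cv2.resize(im,(560,420),interpolation=cv2.INTER_AREA if 0 else cv2.INTER_CUBIC)[40:360,60:460],'f_%s.png'%n)
    for k,(b,xy,h,R) in L.items():
        l,s=fit(n,G,xy,[(h+.008,R)],.012);k2,s2=fit(n,G,xy,[(h+.008+.040,.009)],.012)
        print(n,k,'disc',l.round(4),round(s,1),'knobtop',k2.round(4),round(s2,1))
cv2.imwrite('pics/f.png',np.hstack([cv2.imread('pics/f_%s.png'%n) for n in('top','scene')]))
E
python3 go.py
```

```text
top small disc [ 0.6102 -0.2937] 41.4 knobtop [ 0.6102 -0.2941] 45.8
top medium disc [0.6092 0.2933] 49.0 knobtop [0.5986 0.2841] 46.7
top large disc [ 0.4483 -0.1685] 51.5 knobtop [ 0.4418 -0.1826] 48.5
top largest disc [ 0.605  -0.1427] 49.6 knobtop [ 0.5927 -0.1393] 38.0
scene small disc [ 0.6119 -0.296 ] 29.7 knobtop [ 0.6124 -0.2953] 41.0
scene medium disc [0.6121 0.2918] 36.9 knobtop [0.6121 0.2924] 35.3
scene large disc [ 0.4499 -0.1695] 38.6 knobtop [ 0.4512 -0.1702] 43.8
scene largest disc [ 0.6079 -0.1447] 44.4 knobtop [ 0.6237 -0.1512] 40.0
t 35.2 pos [ 0.3976 -0.6422  0.2117] w 0.601 zax [ 0.011 -0.005 -1.   ] xax [ 0.266 -0.964  0.007]
```

View pics/f.png

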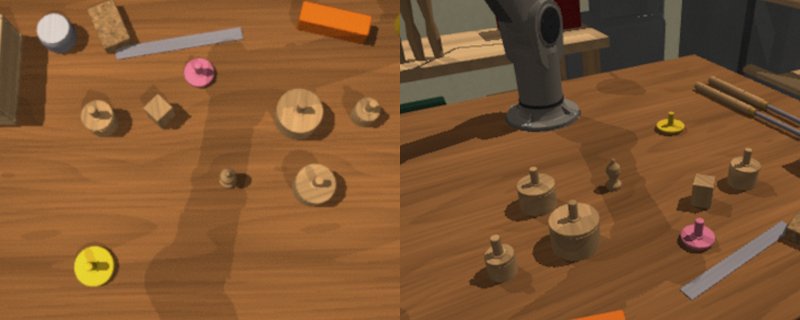

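All four discs sit within about 2 mm of the box centres in both cameras, flat at rim height. The finial, blank, and yellow and pink lids look undisturbed.

```bash
python3 -c "
from station import bot
print(bot.hand_in())"
```

```text
the job is handed in; nothing more can be done
None
```

All four lids are on the boxes of their own size, and I handed the job in at about 35 s of the 106 s allowed. No verdict is reported.

- **Final check:** In both cameras the lid discs fit at rim height, within about 2 mm of the measured box centres. All boxes look upright. The finial, the blank, and the yellow and pink look-alike lids look undisturbed, judged by eye only. The arm was well clear of everything.
- **Missed grasp:** The first try at the medium lid closed on nothing, because the fingertips stood about 25 mm shallower than stated. The lid moved about 2 mm and stayed flat. Gripping about 14 mm lower worked for it and the lids after it.
- **Checks that disagreed:**
  - **False locks:** The early scene-camera circle fit of the large box was off by 5–8 mm, which I rejected with an overlay picture. The early scene-camera fit of the small lid was about 20 mm off, and I used the top camera instead. In the final check, four of the eight small knob-top fits also landed 11–18 mm off. I took these for false locks and relied on the disc fits and the picture.
  - **Camera offset:** The two cameras otherwise differ by a steady 2–3 mm, about the stated calibration error.

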